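# Load the dry-block heater and hold its cover plate ready for the screws

## Robot

A 7-joint arm with a two-finger parallel gripper is mounted at the origin on a cart in front of the work surface, level with it; the furniture and walls round the work are solid. World frame = base frame: x ahead of the robot, y to its left, z up, the work surface at z = 0. Lengths are in m, angles in rad, forces in N, time in s.
With the tool pointing down it reaches from about 0.4 to 0.85 m from the base axis. Payload 10.4 kg.
Tool frame: the origin (TCP) lies where the fingers leave the gripper's body, on its centre line; the fingertips stand 73 mm ahead of it and the grasp point (between the pads) lies 54 mm ahead of it; z points along the fingers, y is the line along which they close (so a half turn about z gives the same grasp; the last joint's range is limited). The gripper opens to 85 mm and grips with 20 to 120 N. Pads are 22 mm wide; open, the fingers measure 114 mm over their backs; the gripper's body (76 mm by 85 mm) begins 54 mm behind the grasp point. The pads swing forward as they close: fully open they stand 13 mm farther back than shut.
Start: joints at [-1.249, 0.332, -0.065, 1.46, 0.022, 1.35, -0.088], TCP at [0.211, 0.588, 0.304] pointing down, gripper open.
Joint ranges: [-2.6, 2.6], [-0.5, 2.12], [-1.47, 1.34], [0.16, 2.42], [-1.27, 4.41], [0.06, 2.06], [-2.6, 2.6]. Speed limits (rad/s): [2.22, 2.22, 2.79, 2.79, 3.14, 3.14, 3.14].

## Interface

Orientations are given as a unit quaternion [w, x, y, z].
In Python, from station import ctrl gives the robot as it stands. The module is installed in compiled form; this text tells all that it offers.
- The arm moves only by the tool send_rows, never from a script. Its argument "series" is a list of rows, each an object of numbers: "rx", "ry", "rz": the turn, a rotation vector about the world's x, y, z in units of 5 degrees (1.0 is 5 degrees); "x", "y", "z": the shift along the world's x, y, z in units of 25 mm (1.0 is 25 mm); "claw": the finger opening in mm, from 0 to 85.4. A call has 1 to 20 rows; each row shifts and turns the commanded pose from where the row before left it; what a row does not reach is not made up. A row lasts 1/10 s, in which the tool goes at most 50 mm and 8.59 degrees, less where a joint would pass 70% of its speed; a pose out of reach is approached as far as the arm can. A call is refused whole if a number of a shift passes 1 or a number of a turn 1, either way. A call with a gripper value outside its range is refused whole. The fingers move at their own pace and stop on an object; "newtons" is the grip in N (left out, the last holds). Time passes only in rows, so rows that do not move let the fingers close. It gives the time, the measured TCP pose, the force, the opening and the grip force at its end, in the units of the state.
- ctrl.observe(): the state, without advancing time (a new reading comes with each control period).
- ctrl.capture(name): name is "side" or "top" or "wrist"; returns a dict with "frame" (480x640x3 uint8, red, green, blue), "vfov" (degrees; the focal length in pixels is half the picture's height over the tangent of half this angle, whatever the lens; pixels are square), "cx", "cy" (the principal point, pixels), "k1" (the pictures are not rectified: a ray, as slopes to the right and down, at radius r is drawn at 1 + k1 r^2 times it, then the intrinsics apply), "pose" (4x4, takes a point from camera to world coordinates); the wrist camera has in their place "tool_from_camera" (4x4, takes a point from camera to tool coordinates, whose origin is the TCP and whose axes are the flange's). Camera axes: x right, y down, z forward; pixel columns grow to the right and rows downward; lengths in m; the calibration is good to about 2 mm. A picture is of the moment at which its call begins: read the wrist's pose just before it. There is no depth.
- ctrl.hand_in(): hands the job in; it is judged then, once.
The state is a dict: "time": time; "q": joint angles; "joint_vel": joint speeds; "joint_efforts": joint torques, N m; "ee_pos": TCP position; "orientation": TCP orientation; "contact_force": force on the tool from outside, world axes, zero at the start; "torque": the same for the moment, N m; "finger_gap": finger opening in m; "grasp_force": force on a finger pad.
Only numpy, scipy, OpenCV 4.12 (cv2) and the standard library are available. Lean on these libraries where they do the work, as an engineer would, in place of code of your own. Each camera call takes 0.05 s, during which the arm holds its last target. There are 200 camera calls.

## Task

Set the loose screw-cap vial upright into the empty well of the dry-block heater, right down, and let go of it. Then pick up the blue cover plate by its black handle and hold it level and still over the heater block, about 10 mm above the block's top face, so that the caps stand in its two big windows and each brass threaded insert shows whole through its screw hole, ready for a colleague to drop in the screws. Finish while still holding the plate there, with the plate touching neither heater nor vials, both vials home in their wells and the bottle, timer and tape roll left where they are.

Things in the scene. Friction and masses are not known exactly. Their poses are not given: they have to be found in the camera images.
- heater: fixed dry-block heater: white base 116 x 204 mm (x, y), on it an aluminium block 76 x 176 mm (x, y) whose top face is 50 mm above the origin (bench height, centre of the underside); long axis = its y. Two round wells 26.5 mm wide, 28 mm deep, at y = +46 and -46 mm; four brass threaded inserts 7 mm wide, flush in the top face at x = +-25, y = +-76 mm. One well already holds a vial.
- well_empty (a point): centre of the floor of the empty well (at heater y = -46 mm), 28 mm below the block's top face, 22 mm above the bench; z up
- well_full (a point): centre of the floor of the other well (heater y = +46 mm), in which seated_vial stands; z up
- thread_a (a point): mouth of the threaded insert at heater x = +25, y = +76 mm, on the top face
- thread_b (a point): mouth of the insert diagonally across, heater x = -25, y = -76 mm, on the top face
- plate: loose cover plate, blue, 76 x 176 x 5 mm (x, y, z), 0.15 to 0.31 kg, lying flat on the bench; origin at the centre of its underside, z up. Four screw holes 14 mm wide at x = +-25, y = +-76 mm (same pattern as the inserts, and the same turned half round: either way round is right), two windows 33 mm wide at y = +-46 mm. Black bridge handle on its middle.
- hole_a (a point): centre of the plate's screw hole at plate x = +25, y = +76 mm, on the underside
- hole_b (a point): centre of the screw hole diagonally across, plate x = -25, y = -76 mm, on the underside
- handle (a point): centre of the handle's grip bar, 37 mm above the plate's underside: bar 14 mm wide (plate x), 50 mm long (plate y), 16 mm high, top 45 mm above the underside; free space 25 mm high under it
- vial: loose screw-cap glass vial standing on the bench, 50 mm high: body 23 mm wide up to 40 mm, white cap 19 mm wide above; origin at the centre of its underside, z up. Seated in a well it stands 22 mm proud of the block.
- seated_vial: identical vial already standing in the other well, loose; origin at the centre of its underside
- bottle: bystander: brown dropper bottle, red top, 37 x 35 x 98 mm, standing; origin at the centre of its underside
- timer: bystander: white timer 66 x 66 x 20 mm, lying; origin at the centre of its underside
- tape: bystander: tape roll 68 mm wide, 18 mm high, lying; origin at the centre of its underside

How it is judged:
On the way:
1. the loose vial stands right down in the empty well and is let go (horizontal distance between vial and well_empty below 0.004 m and z of vial in the frame of well_empty below 0.004 m and angle between vial's own z axis and vertical below 0.15 rad and contact force between the fingers and vial below 0.05 N), for 0.3 s.
At the end, for the whole second after the job is handed in: Plate held in the fingers, still, level (0.08 rad), underside 4 to 18 mm above the block, its holes within 4 mm sideways of the inserts (either way round), touching neither heater nor vials; both vials upright (0.15 rad), within 4 mm of their well floors sideways and in height (all of step 1 and horizontal distance between seated_vial and well_full below 0.004 m and z of seated_vial in the frame of well_full below 0.004 m and angle between seated_vial's own z axis and vertical below 0.15 rad and ((horizontal distance between hole_a and thread_a below 0.004 m and horizontal distance between hole_b and thread_b below 0.004 m) or (horizontal distance between hole_a and thread_b below 0.004 m and horizontal distance between hole_b and thread_a below 0.004 m)) and z of hole_a in the frame of heater between 0.054 and 0.068 m and z of hole_b in the frame of heater between 0.054 and 0.068 m and angle between plate's own z axis and vertical below 0.08 rad and contact force between the fingers and plate above 1 N and contact force between plate and heater below 0.1 N and contact force between plate and vial below 0.1 N and contact force between plate and seated_vial below 0.1 N and linear speed of plate below 0.02 m/s and angular speed of plate below 0.15 rad/s); the arm keeps its last pose, push and grip.
It fails at once if a vial is tipped more than 0.5 rad (angle between any of vial, seated_vial's own z axis and vertical above 0.5 rad).
It fails at once if the bottle, timer or tape roll is moved more than 20 mm (distance of any of bottle, timer, tape from where it was at the start of the episode above 0.02 m).
It also fails if it takes over 54 s, if anything falls off the work surface, if the arm or the gripper's body presses on something with over 40 N, if the wrist force passes 120 N, or if a joint passes its speed limit or range.

## Working session

There is one attempt and no reset: what is moved stays moved. The work goes in short steps, Python scripts to look and compute and a tool call to move; the robot and the scene stay as the last step left them, time stands still between calls to the robot, and variables do not carry over. Pictures are saved under pics/ and viewed, at most 10 in all, crops included, and the job is handed in when it is done.

Besides the shell and the picture viewer there is one more tool, called after ">>>" in YAML: its name, and indented under it one key for each argument. send_rows: Moves the arm, as the interface text tells. Its arguments: {"type":"object","properties":{"series":{"type":"array","items":{"type":"object","properties":{"rx":{"type":"number"},"ry":{"type":"number"},"rz":{"type":"number"},"x":{"type":"number"},"y":{"type":"number"},"z":{"type":"number"},"claw":{"type":"number"}}}},"newtons":{"type":"number"}},"required":["series"]}

```bash
mkdir -p pics; ls; cat > h.py <<'E'
import numpy as np, cv2
from station import ctrl
from scipy.spatial.transform import Rotation as R
def K(c):
    f=240/np.tan(np.radians(c["vfov"])/2)
    return np.array([[f,0,c["cx"]],[0,f,c["cy"]],[0,0,1]]),np.array([c["k1"],0,0,0,0.])
def toolT(s):
    T=np.eye(4);w=s["orientation"];T[:3,:3]=R.from_quat([w[1],w[2],w[3],w[0]]).as_matrix();T[:3,3]=s["ee_pos"];return T
def cap(name,fn=None):
    s=ctrl.observe();c=ctrl.capture(name)
    c["T"]=np.array(c["pose"]) if "pose" in c else toolT(s)@np.array(c["tool_from_camera"])
    if fn: cv2.imwrite(fn,c["frame"][:,:,::-1])
    return c
def back(c,uv,z):
    "pixels -> world points on plane z"
    k,d=K(c);uv=np.asarray(uv,float).reshape(-1,1,2)
    r=np.c_[cv2.undistortPoints(uv,k,d).reshape(-1,2),np.ones(len(uv))]@c["T"][:3,:3].T
    o=c["T"][:3,3];return o+r*((z-o[2])/r[:,2])[:,None]
def proj(c,P):
    k,d=K(c);T=np.linalg.inv(c["T"])
    return cv2.projectPoints(np.asarray(P,float).reshape(-1,1,3),cv2.Rodrigues(T[:3,:3])[0],T[:3,3],k,d)[0].reshape(-1,2)
E
python3 - <<'E'
from h import *
import pickle
for n in("top","side","wrist"):
    c=cap(n,f"pics/{n}0.png");pickle.dump(c,open(n+"0.pkl","wb"))
    print(n,c["vfov"],c["k1"],c["T"].round(3).tolist())
print(ctrl.observe())
E
```

```text
pics
top 57.60481128126666 -0.05409881174952875 [[0.02, -0.992, 0.122, 0.402], [-0.999, -0.017, 0.027, -0.101], [-0.025, -0.122, -0.992, 1.092], [0.0, 0.0, 0.0, 1.0]]
side 42.79838310141574 0.029908374008367745 [[-0.96, -0.107, 0.257, 0.201], [-0.279, 0.395, -0.875, 1.077], [-0.008, -0.912, -0.409, 0.63], [0.0, 0.0, 0.0, 1.0]]
wrist 66.14019364655321 -0.036574491810355686 [[0.337, 0.906, 0.257, 0.146], [0.941, -0.324, -0.094, 0.613], [-0.002, 0.274, -0.962, 0.372], [0.0, 0.0, 0.0, 1.0]]
{'time': 0.15, 'q': array([-1.24858954,  0.33271948, -0.06469352,  1.46073806,  0.02160652,
        1.34990709, -0.08852476]), 'joint_vel': array([-4.65457121e-04, -2.24431365e-03, -8.17965469e-04, -2.93619067e-03,
        5.10404873e-04, -8.91773071e-05, -4.36577975e-04]), 'joint_efforts': array([ 1.37280829e-03, -6.25829816e+01,  4.95246914e-02, -3.91857719e+01,
        1.62768824e-02,  7.43784156e-03, -2.93191204e-05]), 'ee_pos': array([0.21119215, 0.58802001, 0.30330809]), 'orientation': array([-6.51562913e-05,  1.71556866e-01,  9.85174072e-01, -5.34286510e-04]), 'contact_force': array([ 0.50714582, -0.15514817,  0.59644501]), 'torque': array([ 0.07542504, -0.00913549,  0.00211971]), 'grasp_force': 0.0, 'finger_gap': 0.08515270210220954}
```

View pics/top0.png

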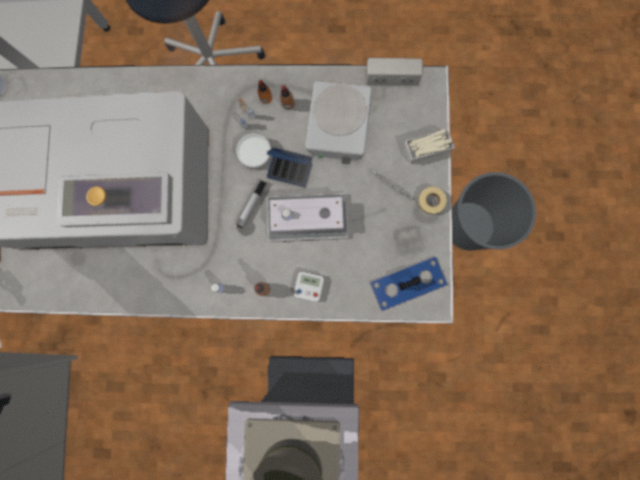

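View pics/side0.png

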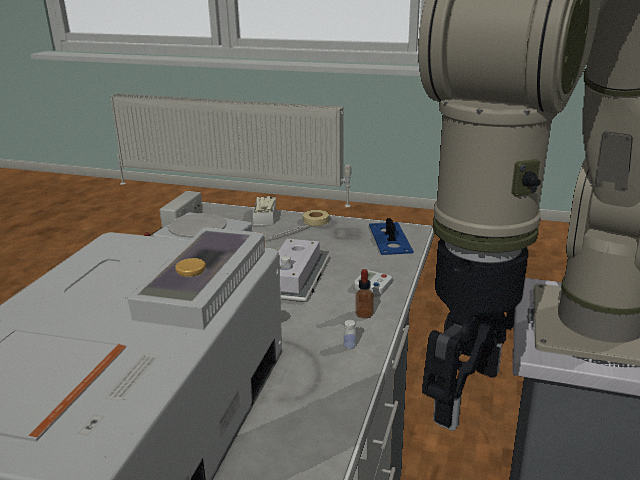

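Top view: the heater is at (307,215) with the full well on the left (288,212) and the empty one at (325,212). The loose vial is at (215,287), bottle (262,288), timer (309,287), plate (409,283) and tape (432,200). I'll zoom in to get precise pixels.

```bash
python3 - <<'E'
from h import *
import pickle
c=pickle.load(open("top0.pkl","rb"))
cv2.imwrite("pics/top_z.png",cv2.resize(c["frame"][180:320,195:455,::-1],None,fx=3,fy=3,interpolation=cv2.INTER_CUBIC))
for n,uv,z in [("vialcap",(215,287),.05),("heater",(307,213),.05),("wellE",(325,212),.05),("wellF",(288,212),.07),("plate",(409,284),.005),("bottle",(262,288),.09),("timer",(309,287),.02),("tape",(432,200),.018)]:
    print(n,back(c,[uv],z)[0].round(3))
E
```

```text
vialcap [0.431 0.19  0.05 ]
heater [ 0.614 -0.027  0.05 ]
wellE [ 0.618 -0.071  0.05 ]
wellF [0.612 0.017 0.07 ]
plate [ 0.449 -0.281  0.005]
bottle [0.429 0.069 0.09 ]
timer [ 0.436 -0.035  0.02 ]
tape [ 0.659 -0.338  0.018]
```

View pics/top_z.png

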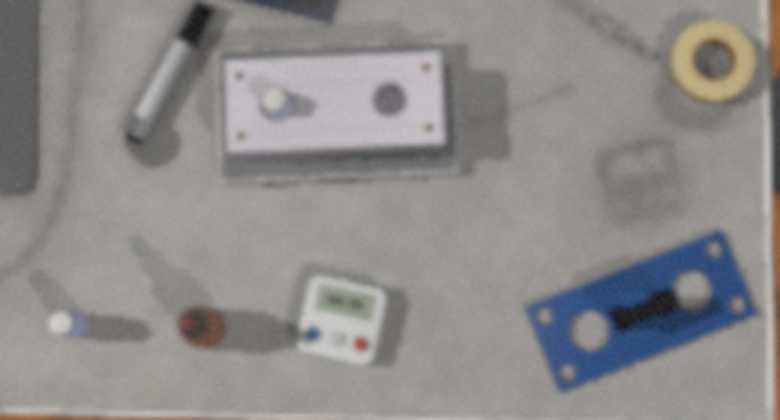

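The zoom gives heater inserts at crop (240,76), (241,135), (426,68), (428,127) and plate holes at (545,316), (568,373), (714,250), (738,304). The vial cap is at (61,324).

```bash
cat >> h.py <<'E'
from scipy.optimize import least_squares
def fit2d(model,pts):
    "rigid 2d fit: pts = p + R(yaw) model"
    m=np.asarray(model,float);q=np.asarray(pts)[:,:2];mc,qc=m.mean(0),q.mean(0)
    A=((m-mc).T@(q-qc));yaw=np.arctan2(A[0,1]-A[1,0],A[0,0]+A[1,1])
    r=np.array([[np.cos(yaw),-np.sin(yaw)],[np.sin(yaw),np.cos(yaw)]]);p=qc-r@mc
    return p,yaw,np.linalg.norm(q-(m@r.T+p),axis=1)
E
python3 - <<'E'
from h import *
import pickle
c=pickle.load(open("top0.pkl","rb"))
f=lambda L:(np.array(L)+.0)/3+[195,180]-1/3
M=[(-.025,.076),(.025,.076),(-.025,-.076),(.025,-.076)]
h=back(c,f([(241,135),(240,76),(428,127),(426,68)]),.05)
p,y,e=fit2d(M,h);print("heater",p,np.degrees(y),e.round(4))
p2,y2,e=fit2d(M,back(c,f([(568,373),(545,316),(738,304),(714,250)]),.005));print("plate",p2,np.degrees(y2),e.round(4))
w=back(c,f([(591,330),(694,290)]),.003);print("windows",w.round(4),w.mean(0))
print("vial",back(c,f([(61,324)]),.05)); print("wells",back(c,f([(389,99)]),.05),back(c,f([(273,99)]),.072))
print("machine front",back(c,[(208,243)],0),back(c,[(183,93)],.25), "edge",back(c,[(215,315)],0))
w=cap("wrist");print(proj(w,[[.431,.19,0.]]))
E
```

```text
heater [ 0.61330965 -0.02442874] 3.2986660638856935 [0.0005 0.0007 0.0008 0.0006]
plate [ 0.4506027  -0.28025866] 22.591947356439245 [0.0001 0.0003 0.0007 0.001 ]
windows [[ 0.434  -0.2389  0.003 ]
 [ 0.4685 -0.3241  0.003 ]] [ 0.4512413 -0.2814875  0.003    ]
vial [[0.42891801 0.18974664 0.05      ]]
wells [[ 0.61594674 -0.06935577  0.05      ]] [[0.61008792 0.02224248 0.072     ]]
machine front [[0.54330877 0.22752712 0.        ]] [[0.82451867 0.22352372 0.25      ]] edge [[0.36204135 0.20045214 0.        ]]
[[ 97.03055485 464.90217271]]
```

>>> send_rows:
  series:
    - {"rz": -1,"x": 0.5,"y": -0.9}
    - {"rz": -1,"x": 0.5,"y": -0.9}
    - {"rz": -1,"x": 0.5,"y": -0.9}
    - {"rz": -1,"x": 0.5,"y": -0.9}
    - {"rz": -1,"x": 0.5,"y": -0.9}
    - {"rz": -1,"x": 0.5,"y": -0.9}
    - {"rz": -1,"x": 0.5,"y": -0.9}
    - {"rz": -1,"x": 0.5,"y": -0.9}
    - {"rz": -1,"x": 0.5,"y": -0.9}
    - {"rz": -0.6,"x": 0.5,"y": -0.9}
    - {"x": 0.5,"y": -0.9}
    - {"x": 0.5,"y": -0.9}
    - {"x": 0.5,"y": -0.9}
    - {"x": 0.5,"y": -0.9}
    - {"x": 0.5,"y": -0.9}
    - {"x": 0.5,"y": -0.9}
    - {"x": 0.5,"y": -0.9}
    - {"claw": 50}
    - {"claw": 50}

```text
invalid input at $.series[0]: expected keys rx, ry, rz, x, y, z, claw
```

>>> send_rows:
  series:
    - {"rx": 0,"ry": 0,"rz": -1,"x": 0.5,"y": -0.9,"z": 0,"claw": 50}
    - {"rx": 0,"ry": 0,"rz": -1,"x": 0.5,"y": -0.9,"z": 0,"claw": 50}
    - {"rx": 0,"ry": 0,"rz": -1,"x": 0.5,"y": -0.9,"z": 0,"claw": 50}
    - {"rx": 0,"ry": 0,"rz": -1,"x": 0.5,"y": -0.9,"z": 0,"claw": 50}
    - {"rx": 0,"ry": 0,"rz": -1,"x": 0.5,"y": -0.9,"z": 0,"claw": 50}
    - {"rx": 0,"ry": 0,"rz": -1,"x": 0.5,"y": -0.9,"z": 0,"claw": 50}
    - {"rx": 0,"ry": 0,"rz": -1,"x": 0.5,"y": -0.9,"z": 0,"claw": 50}
    - {"rx": 0,"ry": 0,"rz": -1,"x": 0.5,"y": -0.9,"z": 0,"claw": 50}
    - {"rx": 0,"ry": 0,"rz": -1,"x": 0.5,"y": -0.9,"z": 0,"claw": 50}
    - {"rx": 0,"ry": 0,"rz": -0.6,"x": 0.5,"y": -0.9,"z": 0,"claw": 50}
    - {"rx": 0,"ry": 0,"rz": 0,"x": 0.5,"y": -0.9,"z": 0,"claw": 50}
    - {"rx": 0,"ry": 0,"rz": 0,"x": 0.5,"y": -0.9,"z": 0,"claw": 50}
    - {"rx": 0,"ry": 0,"rz": 0,"x": 0.5,"y": -0.9,"z": 0,"claw": 50}
    - {"rx": 0,"ry": 0,"rz": 0,"x": 0.5,"y": -0.9,"z": 0,"claw": 50}
    - {"rx": 0,"ry": 0,"rz": 0,"x": 0.5,"y": -0.9,"z": 0,"claw": 50}
    - {"rx": 0,"ry": 0,"rz": 0,"x": 0.5,"y": -0.9,"z": 0,"claw": 50}
    - {"rx": 0,"ry": 0,"rz": 0,"x": 0.5,"y": -0.9,"z": 0,"claw": 50}
    - {"rx": 0,"ry": 0,"rz": 0,"x": 0,"y": 0,"z": 0,"claw": 50}
    - {"rx": 0,"ry": 0,"rz": 0,"x": 0,"y": 0,"z": 0,"claw": 50}

```text
time: 2.1
ee_pos: [0.4238, 0.2053, 0.3039]
orientation: [-0.0, 0.558, 0.83, 0.0]
contact_force: [-0.2, 0.0, -0.4]
finger_gap: 0.0498
grasp_force: 0.0
```

```bash
python3 - <<'E'
from h import *
import pickle
c=cap("wrist","pics/w1.png");pickle.dump(c,open("w1.pkl","wb"))
T=toolT(ctrl.observe());print(T.round(4),ctrl.observe()["q"].round(3),c["tool_from_camera"])
print(proj(c,[[.429,.19,0.05],[.429,.19,0]]))
E
```

```text
[[-3.791e-01  9.254e-01 -2.000e-04  4.235e-01]
 [ 9.254e-01  3.791e-01  3.000e-04  2.061e-01]
 [ 3.000e-04 -1.000e-04 -1.000e+00  3.039e-01]
 [ 0.000e+00  0.000e+00  0.000e+00  1.000e+00]] [-0.87  -0.024  0.318  1.866  0.007  1.298 -0.166] [[ 4.93680101e-04 -9.61661802e-01 -2.74237735e-01  7.03170059e-02]
 [ 9.99999818e-01  3.79904587e-04  4.67989140e-04 -1.24769010e-05]
 [-3.45863106e-04 -2.74237917e-01  9.61661815e-01 -6.89353684e-02]
 [ 0.00000000e+00  0.00000000e+00  0.00000000e+00  1.00000000e+00]]
[[324.1065206  236.3376918 ]
 [324.24767635 223.86805829]]
```

View pics/w1.png

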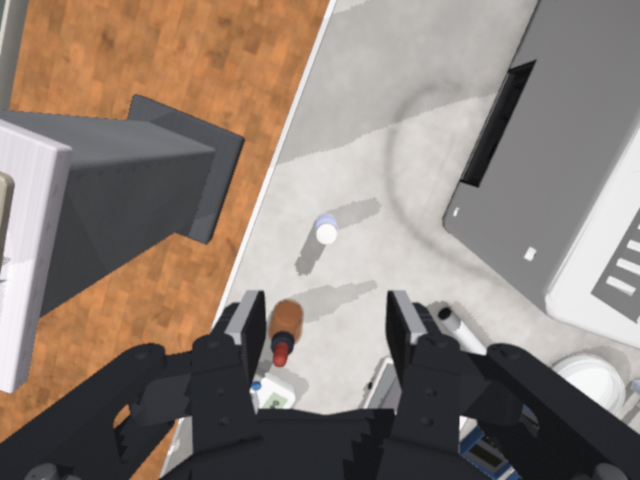

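Wrist view: the vial cap is at about (326,233) between the fingers' lines, the bottle at (285,330), and the machine corner is clear to the right. I'll segment the cap to get its centroid.

```bash
python3 - <<'E'
from h import *
import pickle
c=pickle.load(open("w1.pkl","rb"))
f=c["frame"][210:255,305:350].astype(int)
m=(f.min(2)>205).astype(np.uint8)
n,l,s,ce=cv2.connectedComponentsWithStats(m)
print(s,ce)
i=1+s[1:,4].argmax();uv=ce[i]+[305,210];v=back(c,[uv],.05)[0];T=c["T"]
print(uv,v, "move",(v-toolT(ctrl.observe())[:3,3])*40)
E
```

```text
[[  0   0  45  45 926]
 [  0   0  21  30 243]
 [ 22  10   2   1   2]
 [ 12  10  33  35 854]] [[19.85529158 19.01403888]
 [ 5.56790123  8.65020576]
 [22.5        10.        ]
 [29.         29.06440281]]
[334.         239.06440281] [0.43829052 0.19102437 0.05      ] move [  0.59316168  -0.6020821  -10.15577721]
```

```bash
python3 - <<'E'
from h import *
import pickle
c=pickle.load(open("w1.pkl","rb"))
f=c["frame"][205:260,300:355]
g=cv2.resize(cv2.cvtColor(f,cv2.COLOR_RGB2GRAY),None,fx=6,fy=6,interpolation=cv2.INTER_CUBIC)
for t in(235,243,250):
    n,l,s,ce=cv2.connectedComponentsWithStats((f.min(2)>t).astype(np.uint8));print(t,[(a.tolist(),(b+[300,205]).round(1)) for a,b in zip(s,ce) if 30<a[4]<1500])
h=cv2.HoughCircles(g,cv2.HOUGH_GRADIENT,1.5,40,param1=120,param2=15,minRadius=45,maxRadius=85);print((h[0]/6+[300,205,0])[:4])
E
```

```text
235 [([17, 19, 20, 20, 292], array([326.5, 233.5]))]
243 [([18, 20, 18, 18, 240], array([326.9, 233.1]))]
250 []Traceback (most recent call last):
  File "<stdin>", line 8, in <module>
TypeError: 'NoneType' object is not subscriptable
```

```bash
python3 - <<'E'
from h import *
import pickle
c=pickle.load(open("w1.pkl","rb"))
v=back(c,[(326.6,233.5)],.05)[0];t=toolT(ctrl.observe())[:3,3];print(v,t,(v-t)*40,(.104-t[2])*40)
E
```

```text
[0.4300857 0.1933144 0.05     ] [0.42346148 0.20607643 0.30389443] [  0.26496865  -0.51048113 -10.15577721] -7.995777208828048
```

>>> send_rows:
  series:
    - {"rx": 0,"ry": 0,"rz": 0,"x": 0.13,"y": -0.25,"z": -1,"claw": 50}
    - {"rx": 0,"ry": 0,"rz": 0,"x": 0.13,"y": -0.26,"z": -1,"claw": 50}
    - {"rx": 0,"ry": 0,"rz": 0,"x": 0,"y": 0,"z": -1,"claw": 50}
    - {"rx": 0,"ry": 0,"rz": 0,"x": 0,"y": 0,"z": -1,"claw": 50}
    - {"rx": 0,"ry": 0,"rz": 0,"x": 0,"y": 0,"z": -0.5,"claw": 50}
    - {"rx": 0,"ry": 0,"rz": 0,"x": 0,"y": 0,"z": 0,"claw": 50}
    - {"rx": 0,"ry": 0,"rz": 0,"x": 0,"y": 0,"z": 0,"claw": 50}
    - {"rx": 0,"ry": 0,"rz": 0,"x": 0,"y": 0,"z": 0,"claw": 50}

```text
time: 2.95
ee_pos: [0.4308, 0.1935, 0.1927]
orientation: [0.0, 0.557, 0.83, 0.001]
contact_force: [-0.3, 0.2, 0.5]
finger_gap: 0.0501
grasp_force: 0.0
```

```bash
python3 - <<'E'
from h import *
import pickle
c=cap("wrist","pics/w2.png");pickle.dump(c,open("w2.pkl","wb"))
t=toolT(ctrl.observe())[:3,3];p=proj(c,[[.4301,.1933,0.05]])[0];print(t,p)
u,v=p.round().astype(int)
f=c["frame"][v-35:v+35,u-35:u+35]
for th in(215,225,235,243):
    n,l,s,ce=cv2.connectedComponentsWithStats((f.min(2)>th).astype(np.uint8))
    for a,b in zip(s,ce):
        if 200<a[4]<1800: 
            q=a[:2]+(a[2:4]-1)/2+[u-35,v-35];print(th,a,(b+[u-35,v-35]).round(1),q,back(c,[q],.05)[0].round(4))
E
```

```text
[0.43074671 0.19342524 0.192587  ] [323.5849157  258.09350695]
215 [ 19  20  31  30 705] [323.2 257.7] [323.  257.5] [0.4296 0.1935 0.05  ]
225 [ 20  21  29  28 659] [323.1 257.7] [323.  257.5] [0.4296 0.1935 0.05  ]
235 [ 21  21  28  28 602] [323.4 257.3] [323.5 257.5] [0.4299 0.1936 0.05  ]
243 [ 23  22  25  23 356] [325.6 254.6] [324. 256.] [0.4298 0.1946 0.05  ]
```

>>> send_rows:
  newtons: 25
  series:
    - {"rx": 0,"ry": 0,"rz": 0,"x": -0.04,"y": 0,"z": -0.9,"claw": 50}
    - {"rx": 0,"ry": 0,"rz": 0,"x": 0,"y": 0,"z": -0.9,"claw": 50}
    - {"rx": 0,"ry": 0,"rz": 0,"x": 0,"y": 0,"z": -0.9,"claw": 50}
    - {"rx": 0,"ry": 0,"rz": 0,"x": 0,"y": 0,"z": -0.6,"claw": 50}
    - {"rx": 0,"ry": 0,"rz": 0,"x": 0,"y": 0,"z": -0.24,"claw": 50}
    - {"rx": 0,"ry": 0,"rz": 0,"x": 0,"y": 0,"z": 0,"claw": 40}
    - {"rx": 0,"ry": 0,"rz": 0,"x": 0,"y": 0,"z": 0,"claw": 30}
    - {"rx": 0,"ry": 0,"rz": 0,"x": 0,"y": 0,"z": 0,"claw": 26}
    - {"rx": 0,"ry": 0,"rz": 0,"x": 0,"y": 0,"z": 0,"claw": 22}
    - {"rx": 0,"ry": 0,"rz": 0,"x": 0,"y": 0,"z": 0,"claw": 15}
    - {"rx": 0,"ry": 0,"rz": 0,"x": 0,"y": 0,"z": 0,"claw": 10}
    - {"rx": 0,"ry": 0,"rz": 0,"x": 0,"y": 0,"z": 0,"claw": 10}

```text
time: 4.2
ee_pos: [0.4297, 0.1932, 0.1037]
orientation: [0.0, 0.557, 0.83, 0.001]
contact_force: [-1.5, -1.1, 6.8]
finger_gap: 0.0194
grasp_force: 23.9
```

```bash
python3 - <<'E'
from h import *
c=cap("wrist");s=cap("side")
u,v=proj(s,[[.43,.193,.03]])[0].round().astype(int);print(u,v)
a=cv2.resize(c["frame"][190:430,180:460],(480,411));b=cv2.resize(s["frame"][max(v-50,0):v+30,u-30:u+30],(308,411),interpolation=cv2.INTER_CUBIC)
cv2.imwrite("pics/g1.png",np.hstack([a,b])[:,:,::-1])
E
```

```text
349 333
```

View pics/g1.png

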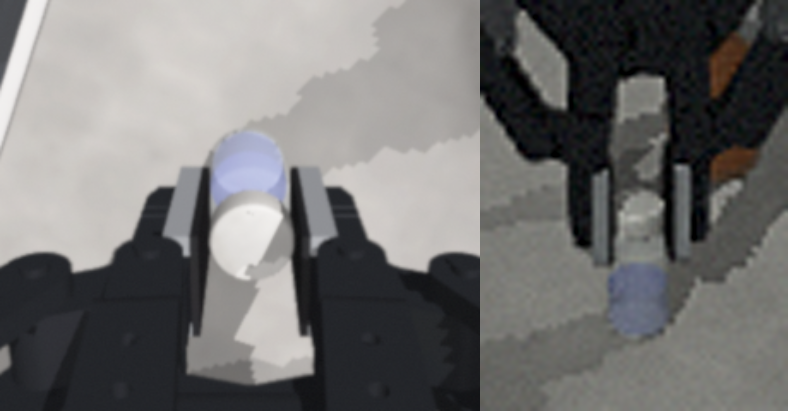

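The side view shows the pads on the cap with their tips at the shoulder. The vial is upright and the grip is fine, so I'll lift and carry it.

>>> send_rows:
  series:
    - {"rx": 0,"ry": 0,"rz": 0,"x": 0,"y": 0,"z": 0.5,"claw": 10}
    - {"rx": 0,"ry": 0,"rz": 0,"x": 0,"y": 0,"z": 0.9,"claw": 10}
    - {"rx": 0,"ry": 0,"rz": 0,"x": 0,"y": 0,"z": 1,"claw": 10}
    - {"rx": 0,"ry": 0,"rz": 0,"x": 0,"y": 0,"z": 1,"claw": 10}
    - {"rx": 0,"ry": 0,"rz": 0,"x": 0.3,"y": -0.45,"z": 1,"claw": 10}
    - {"rx": 0,"ry": 0,"rz": 0,"x": 0.62,"y": -0.88,"z": 0.4,"claw": 10}
    - {"rx": 0,"ry": 0,"rz": 0,"x": 0.62,"y": -0.88,"z": 0,"claw": 10}
    - {"rx": 0,"ry": 0,"rz": 0,"x": 0.62,"y": -0.88,"z": 0,"claw": 10}
    - {"rx": 0,"ry": 0,"rz": 0,"x": 0.62,"y": -0.88,"z": 0,"claw": 10}
    - {"rx": 0,"ry": 0,"rz": 0,"x": 0.62,"y": -0.88,"z": 0,"claw": 10}
    - {"rx": 0,"ry": 0,"rz": 0,"x": 0.62,"y": -0.88,"z": 0,"claw": 10}
    - {"rx": 0,"ry": 0,"rz": 0,"x": 0.62,"y": -0.88,"z": 0,"claw": 10}
    - {"rx": 0,"ry": 0,"rz": 0,"x": 0.62,"y": -0.88,"z": 0,"claw": 10}
    - {"rx": 0,"ry": 0,"rz": 0,"x": 0.62,"y": -0.88,"z": 0,"claw": 10}
    - {"rx": 0,"ry": 0,"rz": 0,"x": 0.62,"y": -0.88,"z": 0,"claw": 10}
    - {"rx": 0,"ry": 0,"rz": 0,"x": 0.62,"y": -0.88,"z": 0,"claw": 10}
    - {"rx": 0,"ry": 0,"rz": 0,"x": 0.3,"y": -0.4,"z": 0,"claw": 10}
    - {"rx": 0,"ry": 0,"rz": 0,"x": 0,"y": 0,"z": 0,"claw": 10}
    - {"rx": 0,"ry": 0,"rz": 0,"x": 0,"y": 0,"z": 0,"claw": 10}
    - {"rx": 0,"ry": 0,"rz": 0,"x": 0,"y": 0,"z": 0,"claw": 10}

```text
time: 6.3
ee_pos: [0.6144, -0.0688, 0.2231]
orientation: [-0.0, 0.557, 0.831, 0.0]
contact_force: [1.0, -0.4, -0.5]
finger_gap: 0.0196
grasp_force: 23.7
```

```bash
python3 - <<'E'
from h import *
import pickle
c=cap("wrist","pics/w3.png");pickle.dump(c,open("w3.pkl","wb"));pickle.dump(cap("top"),open("top1.pkl","wb"))
print(ctrl.observe()["ee_pos"])
print(proj(c,[[.6159,-.0694,.05],[.61,.022,.072]]))
E
```

```text
[ 0.61446189 -0.06900615  0.22308063]
[[326.86757736 245.87454733]
 [378.98953809 109.83480437]]
```

View pics/w3.png

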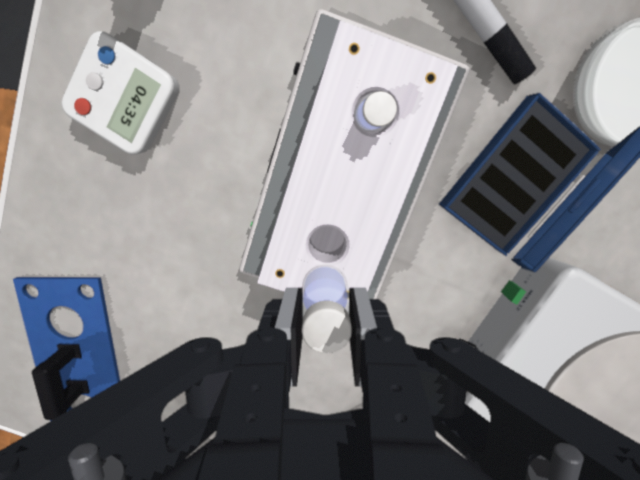

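The inserts are at (354,48), (431,77) and (280,273), the empty well at (327,243), and the held vial is upright. I'll refine these to subpixel and fit.

```bash
cat >> h.py <<'E'
def dark(c,uv,r,th,sub=None):
    "centroid of dark blob nearest uv"
    u,v=np.round(uv).astype(int);f=c["frame"][v-r:v+r+1,u-r:u+r+1].max(2)
    n,l,s,ce=cv2.connectedComponentsWithStats((f<th).astype(np.uint8))
    i=1+np.argmin([np.hypot(*(q-r)) + (0 if a[4]>8 else 99) for q,a in zip(ce[1:],s[1:])])
    return ce[i]+[u-r,v-r],s[i]
E
python3 - <<'E'
from h import *
import pickle
c=pickle.load(open("w3.pkl","rb"))
uv=[]
for p in[(354,48),(431,77),(280,273)]:
    q,s=dark(c,p,9,150);uv.append(q);print(q.round(1),s)
B=back(c,uv,.05);print(B.round(4))
p,y,e=fit2d([(-.025,.076),(.025,.076),(-.025,-.076)],B);r=R.from_euler('z',y).as_matrix()[:2,:2]
print("heater",p,np.degrees(y),e,"well",p+r@[0,-.046],p+r@[0,.046])
print("well by mouth",back(c,[(327.5,243)],.05),"seated cap",back(c,[(380,110)],.072))
t=toolT(ctrl.observe())
# vial position relative to TCP from the top face of cap; cap top height est
print("t",t[:3,3],"cap",back(c,[(324,328)],t[2,3]-.0537))
E
```

```text
[353.6  48.2] [ 5  5  8  9 56]
[430.4  77.5] [ 5  6  8  8 50]
[279.4 273.3] [ 6  6  6  7 34]
[[ 0.5836  0.0509  0.05  ]
 [ 0.6335  0.0539  0.05  ]
 [ 0.5928 -0.1006  0.05  ]]
heater [ 0.61316068 -0.02338067] 3.4652648145691356 [1.05368769e-04 9.14836656e-05 1.95051176e-04] well [ 0.61594107 -0.06929656] [0.61038028 0.02253523]
well by mouth [[ 0.61551847 -0.067343    0.05      ]] seated cap [[0.61056594 0.02213889 0.072     ]]
t [ 0.61446189 -0.06900615  0.22308063] cap [[ 0.61312067 -0.06684554  0.16938063]]
```

```bash
python3 - <<'E'
from h import *
import pickle
c=pickle.load(open("w3.pkl","rb"));t=np.array([ 0.61446,-0.0690,.2231])
a=np.linspace(0,6.28,60);C=np.c_[np.cos(a),np.sin(a),0*a]
for off in(0,.001,.002,.003):
    o=t+off*np.array([-.38,.925,0])
    for n,r,z in(("bot",.0115,.1194),("body",.0115,.1594),("captop",.0095,.1694)):
        P=proj(c,[o[0],o[1],z]+C*r);print(off,n,P.min(0).round(1),P.max(0).round(1))
f=c["frame"]
print("col325",[ (v,f[v,325].tolist()) for v in list(range(258,272))+list(range(298,314))+list(range(342,358))])
E
```

```text
0 bot [302.3 261.5] [348.  304.1]
0 body [296.3 294.7] [353.9 346.6]
0 captop [299.7 310.9] [350.6 356.2]
0.001 bot [302.2 259.6] [348.  302.3]
0.001 body [296.3 292.3] [354.  344.4]
0.001 captop [299.6 308.4] [350.6 353.9]
0.002 bot [302.2 257.7] [348.1 300.5]
0.002 body [296.2 290. ] [354.1 342.2]
0.002 captop [299.6 305.9] [350.7 351.6]
0.003 bot [302.2 255.8] [348.1 298.7]
0.003 body [296.2 287.6] [354.1 340.1]
0.003 captop [299.5 303.4] [350.7 349.3]
col325 [(258, [180, 175, 182]), (259, [181, 175, 182]), (260, [179, 173, 181]), (261, [184, 178, 185]), (262, [204, 197, 205]), (263, [224, 219, 225]), (264, [225, 222, 226]), (265, [217, 213, 220]), (266, [207, 205, 218]), (267, [195, 197, 219]), (268, [188, 190, 218]), (269, [186, 189, 218]), (270, [186, 189, 218]), (271, [186, 190, 218]), (298, [200, 204, 233]), (299, [190, 194, 224]), (300, [177, 179, 198]), (301, [174, 172, 175]), (302, [176, 174, 171]), (303, [177, 174, 171]), (304, [179, 176, 174]), (305, [182, 179, 176]), (306, [185, 183, 180]), (307, [192, 189, 187]), (308, [207, 205, 202]), (309, [226, 224, 222]), (310, [235, 233, 231]), (311, [236, 234, 231]), (312, [233, 231, 229]), (313, [232, 230, 228]), (342, [200, 197, 195]), (343, [177, 174, 172]), (344, [162, 159, 157]), (345, [162, 159, 157]), (346, [165, 163, 161]), (347, [165, 163, 161]), (348, [166, 164, 161]), (349, [165, 163, 161]), (350, [164, 162, 159]), (351, [165, 163, 160]), (352, [171, 168, 166]), (353, [183, 181, 177]), (354, [190, 187, 183]), (355, [191, 188, 185]), (356, [191, 188, 185]), (357, [191, 188, 184])]
```

>>> send_rows:
  series:
    - {"rx": 0,"ry": 0,"rz": 0,"x": 0.06,"y": -0.01,"z": -0.8,"claw": 10}
    - {"rx": 0,"ry": 0,"rz": 0,"x": 0,"y": 0,"z": -0.8,"claw": 10}
    - {"rx": 0,"ry": 0,"rz": 0,"x": 0,"y": 0,"z": -0.7,"claw": 10}
    - {"rx": 0,"ry": 0,"rz": 0,"x": 0,"y": 0,"z": -0.2,"claw": 10}
    - {"rx": 0,"ry": 0,"rz": 0,"x": 0,"y": 0,"z": -0.2,"claw": 10}
    - {"rx": 0,"ry": 0,"rz": 0,"x": 0,"y": 0,"z": -0.2,"claw": 10}
    - {"rx": 0,"ry": 0,"rz": 0,"x": 0,"y": 0,"z": -0.2,"claw": 10}
    - {"rx": 0,"ry": 0,"rz": 0,"x": 0,"y": 0,"z": 0,"claw": 10}

```text
time: 7.2
ee_pos: [0.6161, -0.0703, 0.1451]
orientation: [-0.0, 0.557, 0.83, -0.0]
contact_force: [0.1, 0.7, -1.0]
finger_gap: 0.0192
grasp_force: 23.8
```

>>> send_rows:
  series:
    - {"rx": 0,"ry": 0,"rz": 0,"x": 0,"y": 0.02,"z": -0.2,"claw": 10}
    - {"rx": 0,"ry": 0,"rz": 0,"x": 0,"y": 0,"z": -0.2,"claw": 10}
    - {"rx": 0,"ry": 0,"rz": 0,"x": 0,"y": 0,"z": -0.2,"claw": 10}
    - {"rx": 0,"ry": 0,"rz": 0,"x": 0,"y": 0,"z": -0.14,"claw": 10}
    - {"rx": 0,"ry": 0,"rz": 0,"x": 0,"y": 0,"z": 0,"claw": 10}
    - {"rx": 0,"ry": 0,"rz": 0,"x": 0,"y": 0,"z": 0,"claw": 10}

```text
time: 7.8
ee_pos: [0.6162, -0.0701, 0.1268]
orientation: [-0.0, 0.557, 0.83, -0.0]
contact_force: [0.1, 0.5, 0.4]
finger_gap: 0.0194
grasp_force: 23.7
```

Down freely with no side force. I'll release, rise and look.

>>> send_rows:
  series:
    - {"rx": 0,"ry": 0,"rz": 0,"x": 0,"y": 0,"z": 0,"claw": 22}
    - {"rx": 0,"ry": 0,"rz": 0,"x": 0,"y": 0,"z": 0,"claw": 28}
    - {"rx": 0,"ry": 0,"rz": 0,"x": 0,"y": 0,"z": 0,"claw": 40}
    - {"rx": 0,"ry": 0,"rz": 0,"x": 0,"y": 0,"z": 0,"claw": 50}
    - {"rx": 0,"ry": 0,"rz": 0,"x": 0,"y": 0,"z": 0.6,"claw": 50}
    - {"rx": 0,"ry": 0,"rz": 0,"x": 0,"y": 0,"z": 1,"claw": 50}
    - {"rx": 0,"ry": 0,"rz": 0,"x": 0,"y": 0,"z": 1,"claw": 50}
    - {"rx": 0,"ry": 0,"rz": 0,"x": 0,"y": 0,"z": 1,"claw": 50}
    - {"rx": 0,"ry": 0,"rz": 0,"x": 0,"y": 0,"z": 0,"claw": 50}
    - {"rx": 0,"ry": 0,"rz": 0,"x": 0,"y": 0,"z": 0,"claw": 50}

```text
time: 8.8
ee_pos: [0.6165, -0.0701, 0.2181]
orientation: [0.001, 0.557, 0.83, 0.001]
contact_force: [-0.0, 0.3, 0.1]
finger_gap: 0.0498
grasp_force: 0.0
```

```bash
python3 - <<'E'
from h import *
import pickle
c=cap("wrist");pickle.dump(c,open("w4.pkl","wb"))
cv2.imwrite("pics/w4.png",c["frame"][:,:,::-1])
print(ctrl.observe()["ee_pos"])
print(proj(c,[[.6159,-.0693,.072],[.6104,.0225,.072]]),proj(c,[[.6159,-.0693,.082]]))
E
```

```text
[ 0.61609371 -0.06996631  0.2171096 ]
[[324.37306301 254.71087932]
 [378.14501675 104.25363394]] [[324.36492498 259.9491534 ]]
```

View pics/w4.png

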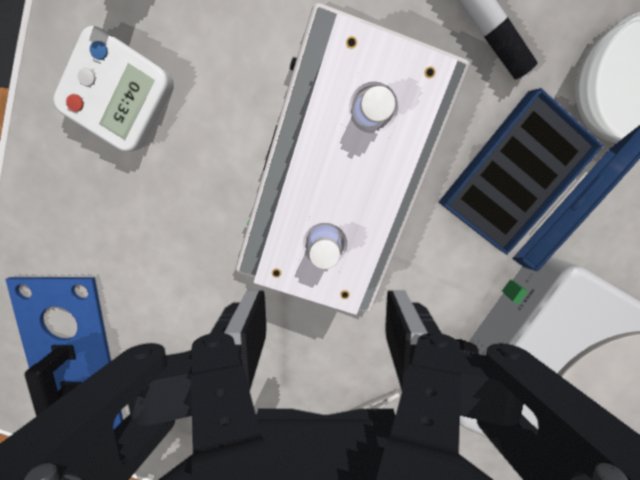

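The vial is seated: its cap at (324,253) matches the predicted (324,255). The inserts are at (351,42), (430,72), (276,272), (345,294). Next is the plate.

>>> send_rows:
  series:
    - {"rx": 0,"ry": 0,"rz": 0,"x": -0.66,"y": -0.84,"z": 0,"claw": 50}
    - {"rx": 0,"ry": 0,"rz": 0,"x": -0.66,"y": -0.84,"z": 0,"claw": 50}
    - {"rx": 0,"ry": 0,"rz": 0,"x": -0.66,"y": -0.84,"z": 0,"claw": 50}
    - {"rx": 0,"ry": 0,"rz": 0,"x": -0.66,"y": -0.84,"z": 0,"claw": 50}
    - {"rx": 0,"ry": 0,"rz": 0,"x": -0.66,"y": -0.84,"z": 0,"claw": 50}
    - {"rx": 0,"ry": 0,"rz": 0,"x": -0.66,"y": -0.84,"z": 0,"claw": 50}
    - {"rx": 0,"ry": 0,"rz": 0,"x": -0.66,"y": -0.84,"z": 0,"claw": 50}
    - {"rx": 0,"ry": 0,"rz": 0,"x": -0.66,"y": -0.84,"z": 0,"claw": 50}
    - {"rx": 0,"ry": 0,"rz": 0,"x": -0.66,"y": -0.84,"z": 0,"claw": 50}
    - {"rx": 0,"ry": 0,"rz": 0,"x": -0.66,"y": -0.84,"z": 0,"claw": 50}
    - {"rx": 0,"ry": 0,"rz": 0,"x": 0,"y": 0,"z": 0,"claw": 50}
    - {"rx": 0,"ry": 0,"rz": 0,"x": 0,"y": 0,"z": 0,"claw": 50}
    - {"rx": 0,"ry": 0,"rz": 0,"x": 0,"y": 0,"z": 0,"claw": 50}

```text
time: 10.15
ee_pos: [0.4517, -0.2791, 0.2165]
orientation: [-0.0, 0.557, 0.831, 0.0]
contact_force: [-0.9, 0.9, 0.7]
finger_gap: 0.0502
grasp_force: 0.0
```

```bash
python3 - <<'E'
from h import *
import pickle
c=pickle.load(open("w4.pkl","rb"))
uv=[dark(c,p,9,150)[0] for p in[(351,42),(430,72),(276,272),(345,294)]]
M=[(-.025,.076),(.025,.076),(-.025,-.076),(.025,-.076)]
p,y,e=fit2d(M,back(c,uv,.05));print("heater",p,np.degrees(y),e.round(4))
c=cap("wrist","pics/w5.png");pickle.dump(c,open("w5.pkl","wb"));print(ctrl.observe()["ee_pos"],ctrl.observe()["q"].round(2))
r=R.from_euler('z',22.6,degrees=True).as_matrix()[:2,:2]
print(proj(c,[[*(np.array([.4506,-.2803])+r@m),.005] for m in M]).round())
E
```

```text
heater [ 0.61311142 -0.02331746] 3.44395441802224 [0.0002 0.0003 0.0002 0.0001]
[ 0.45181221 -0.27900081  0.2165778 ] [-0.14  0.22  0.69  1.85 -0.16  1.12  0.99]
[[289. 131.]
 [357. 130.]
 [294. 319.]
 [354. 319.]]
```

View pics/w5.png

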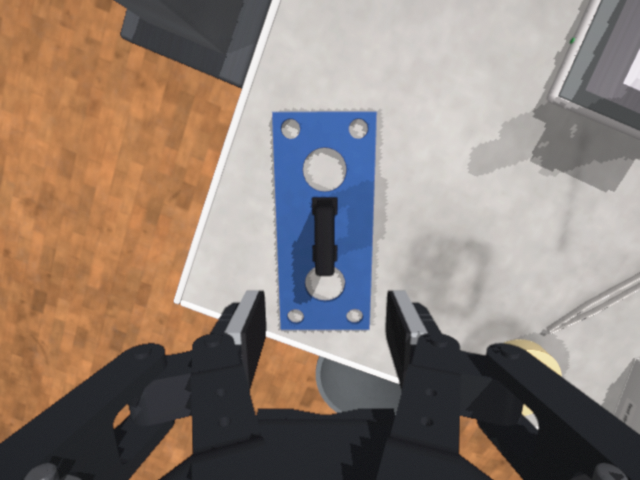

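The plate holes are at (290,129), (358,129), (295,316) and (354,316), and the handle bar is centred at (325,237).

```bash
cat >> h.py <<'E'
M=[(-.025,.076),(.025,.076),(-.025,-.076),(.025,-.076)]
def holes(c,uvs,r=13):
    out=[]
    for u,v in np.round(uvs).astype(int):
        f=c["frame"][v-r:v+r+1,u-r:u+r+1].astype(int);m=(f[:,:,2]-f[:,:,0]<50).astype(np.uint8)
        n,l,s,ce=cv2.connectedComponentsWithStats(m);i=l[r,r]; out.append(ce[i]+[u-r,v-r]); print(s[i])
    return np.array(out)
E
python3 - <<'E'
from h import *
import pickle
c=pickle.load(open("w5.pkl","rb"))
uv=holes(c,[(290,129),(358,129),(295,316),(354,316)]);print(uv.round(1))
for z in(.005,.003):
    p,y,e=fit2d(M,back(c,uv,z));print("plate",p,np.degrees(y),e.round(4))
t=toolT(ctrl.observe());print((p-t[:2,3])*40,np.degrees(np.arctan2(t[1,1],t[0,1])),(.084-t[2,3])*40)
E
```

```text
[  4   3  19  20 303]
[  4   3  19  20 299]
[  5   6  17  14 176]
[  5   6  17  14 177]
[[290.2 128.4]
 [358.  128.2]
 [295.1 315.6]
 [354.2 315.5]]
plate [ 0.45037851 -0.27780852] 22.473866145346378 [0.0008 0.0008 0.0008 0.0008]
plate [ 0.4505594  -0.27826303] 22.47386614534637 [0.0002 0.0002 0.0002 0.0002]
[-0.05011274  0.02951122] 22.33901691351325 -5.303112094825682
```

>>> send_rows:
  newtons: 60
  series:
    - {"rx": 0,"ry": 0,"rz": 0.03,"x": -0.05,"y": 0.03,"z": -1,"claw": 50}
    - {"rx": 0,"ry": 0,"rz": 0,"x": 0,"y": 0,"z": -1,"claw": 50}
    - {"rx": 0,"ry": 0,"rz": 0,"x": 0,"y": 0,"z": -1,"claw": 50}
    - {"rx": 0,"ry": 0,"rz": 0,"x": 0,"y": 0,"z": -0.9,"claw": 50}
    - {"rx": 0,"ry": 0,"rz": 0,"x": 0,"y": 0,"z": -0.8,"claw": 50}
    - {"rx": 0,"ry": 0,"rz": 0,"x": 0,"y": 0,"z": -0.5,"claw": 50}
    - {"rx": 0,"ry": 0,"rz": 0,"x": 0,"y": 0,"z": -0.1,"claw": 50}
    - {"rx": 0,"ry": 0,"rz": 0,"x": 0,"y": 0,"z": 0,"claw": 35}
    - {"rx": 0,"ry": 0,"rz": 0,"x": 0,"y": 0,"z": 0,"claw": 22}
    - {"rx": 0,"ry": 0,"rz": 0,"x": 0,"y": 0,"z": 0,"claw": 16}
    - {"rx": 0,"ry": 0,"rz": 0,"x": 0,"y": 0,"z": 0,"claw": 10}
    - {"rx": 0,"ry": 0,"rz": 0,"x": 0,"y": 0,"z": 0,"claw": 5}
    - {"rx": 0,"ry": 0,"rz": 0,"x": 0,"y": 0,"z": 0,"claw": 5}
    - {"rx": 0,"ry": 0,"rz": 0,"x": 0,"y": 0,"z": 0,"claw": 5}

```text
time: 11.6
ee_pos: [0.4506, -0.2795, 0.0854]
orientation: [0.001, 0.556, 0.831, 0.0]
contact_force: [-0.1, 0.2, 7.0]
finger_gap: 0.0132
grasp_force: 58.9
```

>>> send_rows:
  series:
    - {"rx": 0,"ry": 0,"rz": 0,"x": 0,"y": 0,"z": 0.3,"claw": 5}
    - {"rx": 0,"ry": 0,"rz": 0,"x": 0,"y": 0,"z": 0.6,"claw": 5}
    - {"rx": 0,"ry": 0,"rz": 0,"x": 0,"y": 0,"z": 0.9,"claw": 5}
    - {"rx": 0,"ry": 0,"rz": 0,"x": 0,"y": 0,"z": 1,"claw": 5}
    - {"rx": 0,"ry": 0,"rz": 0,"x": 0,"y": 0,"z": 1,"claw": 5}
    - {"rx": 0,"ry": 0,"rz": -0.1,"x": 0.2,"y": 0.4,"z": 0.8,"claw": 5}
    - {"rx": 0,"ry": 0,"rz": -0.3,"x": 0.54,"y": 0.84,"z": 0.2,"claw": 5}
    - {"rx": 0,"ry": 0,"rz": -0.4,"x": 0.54,"y": 0.84,"z": 0,"claw": 5}
    - {"rx": 0,"ry": 0,"rz": -0.4,"x": 0.54,"y": 0.84,"z": 0,"claw": 5}
    - {"rx": 0,"ry": 0,"rz": -0.4,"x": 0.54,"y": 0.84,"z": 0,"claw": 5}
    - {"rx": 0,"ry": 0,"rz": -0.4,"x": 0.54,"y": 0.84,"z": 0,"claw": 5}
    - {"rx": 0,"ry": 0,"rz": -0.4,"x": 0.54,"y": 0.84,"z": 0,"claw": 5}
    - {"rx": 0,"ry": 0,"rz": -0.4,"x": 0.54,"y": 0.84,"z": 0,"claw": 5}
    - {"rx": 0,"ry": 0,"rz": -0.4,"x": 0.54,"y": 0.84,"z": 0,"claw": 5}
    - {"rx": 0,"ry": 0,"rz": -0.4,"x": 0.54,"y": 0.84,"z": 0,"claw": 5}
    - {"rx": 0,"ry": 0,"rz": -0.4,"x": 0.54,"y": 0.84,"z": 0,"claw": 5}
    - {"rx": 0,"ry": 0,"rz": -0.2,"x": 0.54,"y": 0.84,"z": 0,"claw": 5}
    - {"rx": 0,"ry": 0,"rz": 0,"x": 0.34,"y": 0.56,"z": 0,"claw": 5}
    - {"rx": 0,"ry": 0,"rz": 0,"x": 0,"y": 0,"z": 0,"claw": 5}
    - {"rx": 0,"ry": 0,"rz": 0,"x": 0,"y": 0,"z": 0,"claw": 5}

```text
time: 13.6
ee_pos: [0.6117, -0.0251, 0.2048]
orientation: [0.0, 0.698, 0.716, -0.0]
contact_force: [0.4, -0.5, -1.7]
finger_gap: 0.0131
grasp_force: 58.7
```

```bash
python3 - <<'E'
from h import *
import pickle
c=cap("wrist","pics/w6.png");pickle.dump(c,open("w6.pkl","wb"))
s=ctrl.observe();t=toolT(s);print(t.round(4),s["contact_force"].round(1),s["finger_gap"])
E
```

```text
[[-2.320e-02  9.997e-01 -1.000e-04  6.115e-01]
 [ 9.997e-01  2.320e-02 -7.000e-04 -2.580e-02]
 [-7.000e-04 -1.000e-04 -1.000e+00  2.048e-01]
 [ 0.000e+00  0.000e+00  0.000e+00  1.000e+00]] [-0.9 -0.3 -2.1] 0.013567545580327378
```

View pics/w6.png

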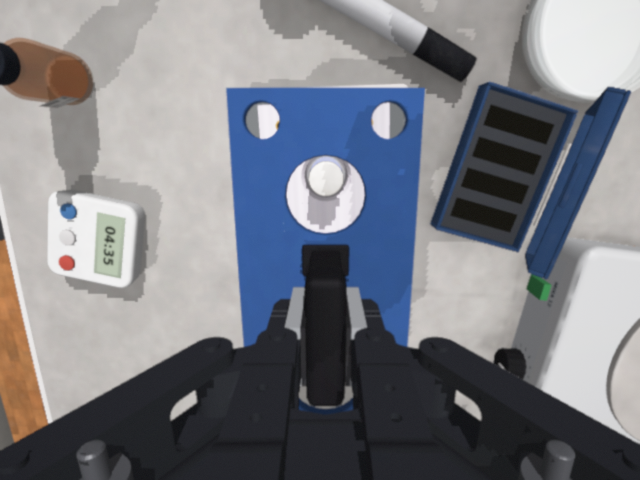

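The plate is held, with holes at (262,120) and (389,120), the window at (326,195) and corners at (228,88) and (424,88). Next I'll solve its pose in the tool frame.

```bash
cat >> h.py <<'E'
def platepose(c,hl,hr,win,cl,cr):
    "fit plate pose (world) to pixels; object z up"
    P=np.array([(-.025,.076,.003),(.025,.076,.003),(0,.046,.003),(-.038,.088,.005),(.038,.088,.005)])
    uv=np.array([hl,hr,win,cl,cr],float)
    def tf(x): return P@R.from_rotvec([x[3],x[4],x[5]]).as_matrix().T+x[:3]
    s=c["T"]
    pri=np.array([0,0,0,.02,.02,0])
    def res(x): return np.r_[(proj(c,tf(x))-uv).ravel(),x[3:5]/.02]
    return res
E
python3 - <<'E'
from h import *
import pickle
c=pickle.load(open("w6.pkl","rb"));f=c["frame"].astype(int)
b=(f[:,:,2]-f[:,:,0]>45).astype(np.uint8)
inv=1-b
def comp(u,v,r):
    n,l,s,ce=cv2.connectedComponentsWithStats(inv[v-r:v+r+1,u-r:u+r+1]);i=l[r,r];print(s[i],ce[i]+[u-r,v-r]);return ce[i]+[u-r,v-r]
hl=comp(262,120,24);hr=comp(389,120,24);w=comp(326,195,46)
# edges: top edge, left/right edges by line fits
top=[(u,np.argmax(b[60:140,u])+60-.5) for u in range(235,418)]
L=[(np.argmax(b[v,200:300])+200-.5,v) for v in range(95,240)]
Rr=[(439-np.argmax(b[v,439:380:-1])+.5,v) for v in range(95,240)]
ln=lambda p:cv2.fitLine(np.array(p,np.float32),cv2.DIST_HUBER,0,.01,.01).ravel()
def X(a,d): t=np.linalg.solve(np.array([a[:2],-d[:2]]).T,d[2:]-a[2:]);return a[2:]+t[0]*a[:2]
cl,cr=X(ln(top),ln(L)),X(ln(top),ln(Rr));print(cl,cr)
res=platepose(c,hl,hr,w,cl,cr)
t=np.array([.6115,-.0258,.2048])
x=least_squares(res,[*t[:2],.12,0,0,.02]).x
print("plate pose",x.round(4),"yaw",np.degrees(x[5]),"res",res(x).round(1))
E
```

```text
[   7    6   35   37 1028] [262.04571984 119.69747082]
[   6    5   36   38 1036] [388.15250965 119.6476834 ]
[   6    6   80   79 4924] [325.18135662 193.91267262]
[225.79929  87.5    ] [424.36063  87.5    ]
plate pose [ 6.113e-01 -2.400e-02  1.168e-01  6.500e-03  4.000e-04  2.510e-02] yaw 1.438900128957352 res [ 0.1  0.  -0.1  0.  -0.   0.8  0.4 -0.4 -0.4 -0.4  0.3  0. ]
```

>>> send_rows:
  series:
    - {"rx": 0,"ry": 0,"rz": 0.2,"x": 0.04,"y": 0.02,"z": 0,"claw": 5}
    - {"rx": 0,"ry": 0,"rz": 0.2,"x": 0.03,"y": 0.01,"z": 0,"claw": 5}
    - {"rx": 0,"ry": 0,"rz": 0,"x": 0,"y": 0,"z": -0.2,"claw": 5}
    - {"rx": 0,"ry": 0,"rz": 0,"x": 0,"y": 0,"z": -0.3,"claw": 5}
    - {"rx": 0,"ry": 0,"rz": 0,"x": 0,"y": 0,"z": -0.3,"claw": 5}
    - {"rx": 0,"ry": 0,"rz": 0,"x": 0,"y": 0,"z": -0.3,"claw": 5}
    - {"rx": 0,"ry": 0,"rz": 0,"x": 0,"y": 0,"z": -0.3,"claw": 5}
    - {"rx": 0,"ry": 0,"rz": 0,"x": 0,"y": 0,"z": -0.3,"claw": 5}
    - {"rx": 0,"ry": 0,"rz": 0,"x": 0,"y": 0,"z": -0.3,"claw": 5}
    - {"rx": 0,"ry": 0,"rz": 0,"x": 0,"y": 0,"z": -0.2,"claw": 5}
    - {"rx": 0,"ry": 0,"rz": 0,"x": 0,"y": 0,"z": -0.1,"claw": 5}
    - {"rx": 0,"ry": 0,"rz": 0,"x": 0,"y": 0,"z": 0,"claw": 5}
    - {"rx": 0,"ry": 0,"rz": 0,"x": 0,"y": 0,"z": 0,"claw": 5}
    - {"rx": 0,"ry": 0,"rz": 0,"x": 0,"y": 0,"z": 0,"claw": 5}

```text
time: 15.05
ee_pos: [0.614, -0.0236, 0.1473]
orientation: [0.0, 0.686, 0.728, 0.0]
contact_force: [0.4, -0.5, -2.3]
finger_gap: 0.0132
grasp_force: 58.8
```

```bash
python3 - <<'E'
from h import *
import pickle
c=cap("wrist","pics/w7.png");pickle.dump(c,open("w7.pkl","wb"));s=ctrl.observe();t=toolT(s)
print(t[:3,3],np.degrees(np.arctan2(t[1,1],t[0,1])),s["contact_force"].round(1))
k=pickle.load(open("top0.pkl","rb"));T=cap("top");S=cap("side")
a=c["frame"][:260,150:500]
b=cv2.resize(T["frame"][185:250,255:355],None,fx=4,fy=4,interpolation=cv2.INTER_CUBIC)
cv2.imwrite("pics/g7.png",np.hstack([a,b])[:,:,::-1])
r=R.from_euler('z',3.44,degrees=True).as_matrix()[:2,:2]
print(proj(c,[[*(np.array([.6131,-.0233])+r@m),.05] for m in M]).round(1))
E
```

```text
[ 0.61391401 -0.0235434   0.14730138] 3.390908126103534 [ 0.3  0.5 -1.5]
[[265.7 123.1]
 [381.6 123. ]
 [278.5 415.5]
 [369.8 415.4]]
```

View pics/g7.png

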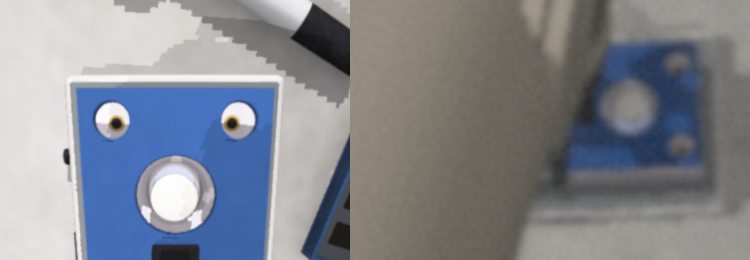

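Both inserts show whole in the far holes and the cap stands in its window. Now I'll check the numbers.

```bash
python3 - <<'E'
from h import *
import pickle
c=pickle.load(open("w7.pkl","rb"));f=c["frame"].astype(int)
inv=1-(f[:,:,2]-f[:,:,0]>45).astype(np.uint8)
def comp(u,v,r):
    n,l,s,ce=cv2.connectedComponentsWithStats(inv[v-r:v+r+1,u-r:u+r+1]);i=l[r-8,r];print(s[i],ce[i]+[u-r,v-r]);return s[i][:2]+(s[i][2:4]-1)/2+[u-r,v-r]
hl=comp(262,120,24);hr=comp(388,120,24);w=comp(325,194,46);print(hl,hr,w)
q=np.array([comp(266,123,24)]) if 0 else None
for z in(.0625,.0649):
    B=back(c,[hl,hr,w],z);p,y,e=fit2d([(-.025,.076),(.025,.076),(0,.046)],B);print(z,p,np.degrees(y),e.round(4),"sep",np.linalg.norm(B[0]-B[1]))
ins=[dark(c,p,9,150) for p in[(266,123),(382,123)]];print(ins)
B=back(c,[i[0] for i in ins],.05);print(B, (B[0]+B[1])/2)
E
```

```text
[   7    6   35   37 1010] [261.73762376 119.50693069]
[   7    5   35   38 1011] [388.18001978 119.49851632]
[   7    7   79   79 4850] [325.15010309 193.88371134]
[262. 120.] [388.  119.5] [325. 194.]
0.0625 [ 0.61373466 -0.02234896] 3.563676431559475 [0.0001 0.0001 0.0002] sep 0.050167560830627934
0.0649 [ 0.61373035 -0.02230183] 3.5636764315594758 [0.0004 0.0004 0.0005] sep 0.04938452500062149
[(array([266.06711409, 124.54362416]), array([  2,   4,  15,  14, 149], dtype=int32)), (array([381.12162162, 124.44594595]), array([  0,   4,  16,  13, 148], dtype=int32))]
[[0.58373842 0.05046848 0.05      ]
 [0.63332517 0.05346966 0.05      ]] [0.60853179 0.05196907 0.05      ]
```

The plate sits about 1.2 mm off sideways and 10–12 mm above the block. I'll make a small trim and let it settle.

>>> send_rows:
  series:
    - {"rx": 0,"ry": 0,"rz": 0,"x": -0.02,"y": -0.05,"z": 0,"claw": 5}
    - {"rx": 0,"ry": 0,"rz": 0,"x": 0,"y": 0,"z": 0,"claw": 5}
    - {"rx": 0,"ry": 0,"rz": 0,"x": 0,"y": 0,"z": 0,"claw": 5}
    - {"rx": 0,"ry": 0,"rz": 0,"x": 0,"y": 0,"z": 0,"claw": 5}
    - {"rx": 0,"ry": 0,"rz": 0,"x": 0,"y": 0,"z": 0,"claw": 5}
    - {"rx": 0,"ry": 0,"rz": 0,"x": 0,"y": 0,"z": 0,"claw": 5}

```text
time: 15.8
ee_pos: [0.6133, -0.0247, 0.147]
orientation: [0.0, 0.686, 0.728, 0.0]
contact_force: [0.2, 0.3, -1.5]
finger_gap: 0.0132
grasp_force: 58.8
```

```bash
python3 - <<'E'
from station import ctrl
s=ctrl.observe();print(s["ee_pos"],s["grasp_force"],s["contact_force"],abs(s["joint_vel"]).max())
print(ctrl.hand_in())
E
```

```text
[ 0.61326691 -0.02474129  0.14696588] 58.75150144100189 [ 0.15507916  0.30567456 -1.53495403] 0.002221035840802038
the job is handed in; nothing more can be done
None
```

I handed the job in at about 16 s, with no verdict returned: the vial is released in its well, and the plate is held still about 10 mm above the block, aligned to about 1 mm on the two inserts I could measure.

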